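Open the clamshell fixture and unload the seal ring

ROBOT

A 6-joint arm with a two-finger parallel gripper is mounted at the origin on the work surface. World frame = base frame: x ahead of the robot, y to its left, z up, the work surface at z = 0. Lengths are in m, angles in degrees, forces in N, time in s.
With the tool pointing down it reaches from about 0.3 to 0.75 m from the base axis. Payload 8.5 kg.
Tool frame: the origin (TCP) lies on the mounting face of the last link; the fingertips stand 173 mm ahead of it and the grasp point (between the pads) lies 155 mm ahead of it (env.tips_ahead is the distance from the TCP to the fingertips, in m); z points along the fingers, x is the direction in which the jaws open and shut, and the axes are right-handed (so a half turn about z gives the same grasp; the last joint's range is limited). The gripper opens to 85 mm and grips with 20 to 120 N. Pads are 22 mm wide; open, the fingers measure 114 mm over their backs; the gripper's body (76 mm by 85 mm) begins 54 mm behind the grasp point. The pads swing forward as they close: fully open they stand 13 mm farther back than shut.
Start: joints at [-81.492, 21.807, 74.336, -0, 83.858, -12.336], TCP at [0.196, -0.514, 0.405] pointing down, gripper open.
Joint ranges: [-178.18, 178.18], [-50.72, 133.34], [12.68, 142.11], [-81.47, 261.47], [9.98, 163.14], [-165.26, 165.26]. Speed limits (degrees/s): [136.94, 136.94, 180, 180, 180, 180].

INTERFACE

Orientations are given as a 3x3 rotation matrix whose columns are the frame's x, y, z axes.
In Python, from rig import env gives the robot as it stands. The module is installed in compiled form; this text tells all that it offers.
- The arm moves only by the tool step_arm, never from a script. Its argument "increments" is a list of rows, each an object of numbers: "x", "y", "z": the shift along the tool's x, y, z in cm; "wx", "wy", "wz": the turn, a rotation vector about the tool's x, y, z in rad; "gripper": the finger opening in cm, from 0 to 8.54. A call has 1 to 20 rows; each row shifts and turns the commanded pose from where the row before left it, along the tool's axes as they then stand; what a row does not reach is not made up. A row lasts 1/10 s, in which the tool goes at most 50 mm and 8.59 degrees, less where a joint would pass 70% of its speed; a pose out of reach is approached as far as the arm can. A call with a gripper value outside its range is refused whole. The fingers move at their own pace and stop on an object; "newtons" is the grip in N (left out, the last holds). Time passes only in rows, so rows that do not move let the fingers close. It gives the time, the measured TCP pose, the force and the opening at its end, in the units of the state.
- env.observe(): the state, without advancing time (a new reading comes with each control period).
- env.get_image(name): name is "scene" or "side" or "wrist"; returns a dict with "color" (384x512x3 uint8, blue, green, red), "camera_matrix" (3x3 intrinsics, pixels), "rvec" (rotation vector, rad) and "tvec" (3), from world to camera coordinates, as OpenCV has them. Camera axes: x right, y down, z forward; pixel columns grow to the right and rows downward; lengths in m; the calibration is good to about 2 mm. A picture is of the moment at which its call begins. There is no depth.
- env.close_job(): hands the job in, once; it reports no verdict.
The state is a dict: "time_s": time; "q": joint angles; "qvel": joint speeds; "joint_efforts": joint torques, N m; "position": TCP position; "tool_rot": TCP orientation; "ft_force": force on the tool from outside, world axes, zero at the start; "wrist_torque": the same for the moment, N m; "grip_width": finger opening in m.
Only numpy, scipy, OpenCV 4.12 (cv2) and the standard library are available. Lean on these libraries where they do the work, as an engineer would, in place of code of your own. Each camera call takes 0.05 s, during which the arm holds its last target. There are 200 camera calls.

TASK

Swing the lid of the small clamshell fixture up and over past vertical, all the way until it leans back and stays open by itself, then lift the white seal ring out of the fixture and set it down gently, lying flat, in the rectangular steel tray. Do not drop the ring, and leave the lid open.

Things in the scene. Friction and masses are not known exactly. Their poses are not given: they have to be found in the camera images.
- lid (a joint): Hinge of the fixture's aluminium lid (280 g, 46 mm square window over the ring): 0 closed (level), 1.57 upright, 2.0 fully open on its stop, leaning 25 deg past vertical. It swings freely: let go below 1.57 it falls shut, beyond it falls open and stays. The fixture is fixed: grey base 130 x 130 x 14 mm, pedestal in the middle, hinge lugs at its far side, two thin posts under the front corners.
- lid_bar (a point): Centre of the lid's handle bar: dark, round, 14 mm thick, 44 mm long, on a stem 28 mm off the lid's front edge, 56 mm above the bench when closed. Both ends are free: pinch them end to end from above; the bar turns between the fingers. Axes move with the lid: y along bar and hinge axis; x from bar to hinge axis, 143 mm away; z out of the lid's top. Opening carries it up, over the hinge.
- ring_center (a point): Centre of the white plastic seal ring (z up, 40 g) under the lid: outside 50 mm, hole 34 mm, 16 mm high. It lies flat on a pedestal 42 mm wide, 16 mm above the base plate, around a spigot that rises 8 mm in its hole: lift straight up 10 mm first. Centre 38 mm above the bench, 60 mm in front of the hinge axis; its sides along the hinge direction are free to grip when the lid is open.
- tray_in (a point): Centre of the inner floor of the shallow rectangular steel tray, 4 mm above the bench. Tray 180 mm (its x) by 150 mm (its y) outside, 20 mm high, walls and floor 4 mm, empty, loose on the bench, 600 g, z up. The round steel dish nearby is not it.
There are look-alikes about, which are no part of the job. What is shaped like the part that bears ring_center but red or yellow is not meant.

How it is judged (in metres and radians):
On the way, in this order (a step that is already met when the one before it is completed fails the run):
1. the lid is past vertical, leaning back (value of joint lid above 1.7 rad), for 0.2 s.
2. the ring is lifted out of the fixture with the lid still open (height (world z) of ring_center above 0.06 m and value of joint lid above 1.7 rad), for 0.1 s.
At the end, for the whole second after the job is handed in: The lid leans back open (more than 1.8 rad) by itself, and the ring lies flat (within 10 degrees) and still on the floor of the level rectangular tray, anywhere inside its walls (value of joint lid above 1.8 rad and z of ring_center in the frame of tray_in between 0.003 and 0.013 m and x of ring_center in the frame of tray_in between -0.065 and 0.065 m and y of ring_center in the frame of tray_in between -0.05 and 0.05 m and angle between ring_center's own z axis and vertical below 0.17 rad and angle between tray_in's own z axis and vertical below 0.1 rad and linear speed of ring below 0.02 m/s); the robot touches nothing.
It fails at once if the ring is let fall: nothing holds it while its centre is more than 60 mm above the bench (height (world z) of ring_center above 0.06 m and contact force between ring and anything else below 0.001 N).
It also fails if it takes over 53 s, if anything falls off the work surface, if the arm or the gripper's body presses on something with over 40 N, if the wrist force passes 120 N, or if a joint passes its speed limit or range.

## Working session

There is one attempt and no reset: what is moved stays moved. The work goes in short steps, Python scripts to look and compute and a tool call to move; the robot and the scene stay as the last step left them, time stands still between calls to the robot, and variables do not carry over. Pictures are saved under pics/ and viewed, about 8 in all and at most 12, crops included, and the job is handed in when it is done.

Besides the shell and the picture viewer there is one more tool, called after "Emit:" in YAML: its name, and indented under it one key for each argument. step_arm: Moves the arm, as the interface text tells. Its arguments: {"type":"object","properties":{"increments":{"type":"array"},"newtons":{"type":"number"}},"required":["increments"]}

```bash
mkdir -p pics; cat > h.py <<'E'
import numpy as np, cv2
from rig import env
def cam(n,save=None):
    d=env.get_image(n)
    if save: cv2.imwrite('pics/'+save,d['color']); np.savez('pics/'+save+'.npz',**d)
    return d
def load(s): return dict(np.load('pics/'+s+'.npz'))
def ray(d,u,v):
    R=cv2.Rodrigues(d['rvec'])[0]; c=-R.T@d['tvec'].ravel()
    r=R.T@np.linalg.inv(d['camera_matrix'])@np.array([u,v,1.]); return c,r
def onz(d,u,v,z):
    c,r=ray(d,u,v); return c+r*(z-c[2])/r[2]
def proj(d,P):
    return cv2.projectPoints(np.array(P,float).reshape(-1,3),d['rvec'],d['tvec'],d['camera_matrix'],None)[0].reshape(-1,2)
E
python3 - <<'E'
from h import *
a=cam('scene','s0.png');b=cam('side','d0.png');w=cam('wrist','w0.png')
im=np.vstack([np.hstack([a['color'],b['color']])]);cv2.imwrite('pics/both0.png',cv2.resize(im,(800,300)))
for d in(a,b,w): print(ray(d,256,192))
print(env.observe())
E
```

```text
(array([ 1.14255085, -0.17755124,  0.64842002]), array([-0.70024727,  0.14527391, -0.69924682]))
(array([0.37330445, 0.45601463, 0.69160947]), array([ 0.23812875, -0.5919676 , -0.7700171 ]))
(array([ 0.25852465, -0.49046014,  0.37343388]), array([-0.25190325, -0.10885192, -0.96175683]))
{'time_s': 0.15, 'q': array([-8.14903308e+01,  2.18337802e+01,  7.43733066e+01, -4.62516325e-04,
        8.38588986e+01, -1.23357676e+01]), 'qvel': array([-0.00547208, -0.12292559, -0.14728012,  0.05740474,  0.02467183,
        0.05793689]), 'joint_efforts': array([ 3.11384232e-03, -4.48622918e+01, -2.31344658e+01, -1.34768493e-04,
        3.78939076e-03,  8.27320036e-06]), 'position': array([ 0.19570836, -0.51396374,  0.40424663]), 'tool_rot': array([[ 3.55848898e-01, -9.34543487e-01, -1.78356489e-04],
       [-9.34542825e-01, -3.55848863e-01,  1.13779585e-03],
       [-1.12678765e-03, -2.38201621e-04, -9.99999337e-01]]), 'ft_force': array([ 1.30208948,  0.41562551, -0.87969634]), 'wrist_torque': array([-0.03689525, -0.00583625, -0.04480562]), 'grip_width': 0.08549539461607673}
```

View pics/s0.png

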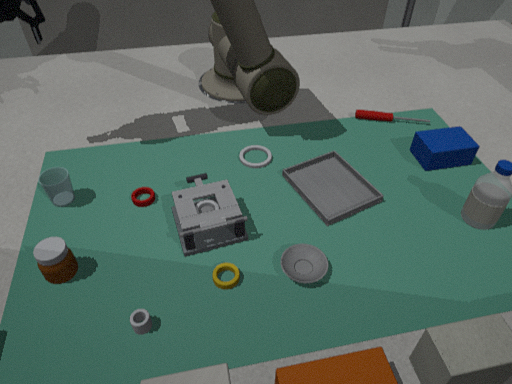

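View pics/d0.png

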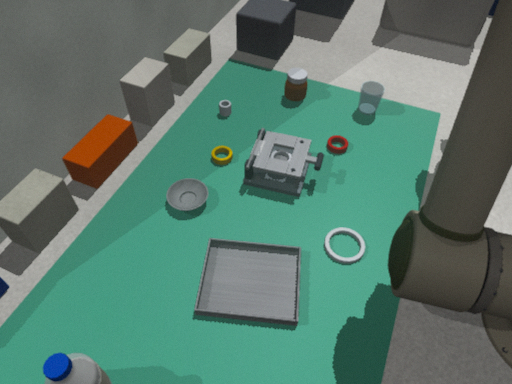

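Scene view: the fixture is at about (210,212), with its bar at (197,178), nearest the robot. The tray is at (332,186) and the round dish at (304,264).
Candidates for the ring:
- in the fixture under the lid window, (207,208): **chosen**
- wide white ring on the bench, (255,156)
- red ring, (143,197)
- yellow ring, (226,275)
- small white collar, (141,321)

The crop below checks that choice.

```bash
python3 - <<'E'
from h import *
a=load('s0.png');b=load('d0.png')
A=cv2.resize(a['color'][165:260,160:260],None,fx=4,fy=4,interpolation=cv2.INTER_CUBIC)
B=cv2.resize(b['color'][115:210,235:335],None,fx=4,fy=4,interpolation=cv2.INTER_CUBIC)
cv2.imwrite('pics/c1.png',np.hstack([A,B]))
# tray corners guess from scene at z=.02
for p in [(335,153),(382,194),(330,220),(283,171)]: print('tray s',onz(a,*p,.02).round(3))
for p in [(210,240),(301,243),(299,324),(196,313)]: print('tray d',onz(b,*p,.02).round(3))
E
```

```text
tray s [0.418 0.168 0.02 ]
tray s [0.573 0.221 0.02 ]
tray s [0.623 0.085 0.02 ]
tray s [0.458 0.028 0.02 ]
tray d [0.615 0.088 0.02 ]
tray d [0.451 0.022 0.02 ]
tray d [0.401 0.176 0.02 ]
tray d [0.569 0.229 0.02 ]
```

View pics/c1.png

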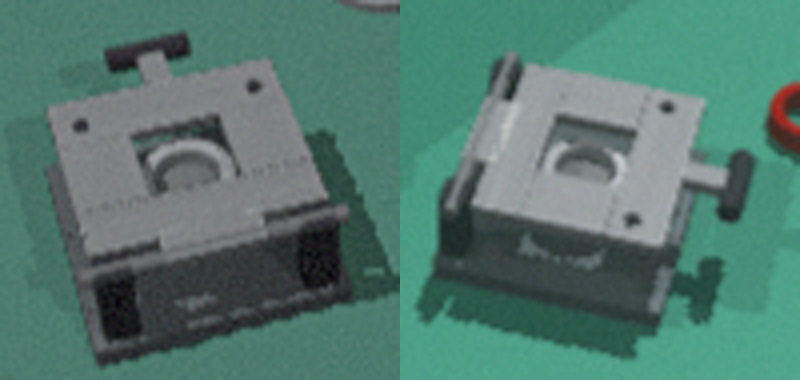

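```bash
python3 - <<'E'
from h import *
a=load('s0.png');b=load('d0.png')
f=lambda u,v:(160+u/4,165+v/4)
g=lambda u,v:(235+(u-400)/4,115+v/4)
for n,p in dict(barL=(111,57),barR=(183,43),hL=(85,272),hR=(345,212)).items(): print('s',n,onz(a,*f(*p),.056).round(4))
for n,p in dict(barL=(742,160),barR=(733,212),hL=(512,60),hR=(450,207)).items(): print('d',n,onz(b,*g(*p),.056).round(4))
print(onz(a,*f(190,165),.046), onz(b,*g(585,165),.046))
E
```

```text
s barL [ 0.4834 -0.1884  0.056 ]
s barR [ 0.4797 -0.1499  0.056 ]
s hL [ 0.629  -0.2123  0.056 ]
s hR [ 0.6159 -0.0872  0.056 ]
d barL [ 0.4824 -0.1874  0.056 ]
d barR [ 0.475 -0.148  0.056]
d hL [ 0.6286 -0.2104  0.056 ]
d hR [ 0.614  -0.0894  0.056 ]
[ 0.56045999 -0.15629288  0.046     ] [ 0.56249134 -0.15781303  0.046     ]
```

Fixture measurements:

| Quantity | Value |
|---|---|
| Bar centre | (0.480, -0.1685, 0.056) |
| Hinge centre | (0.6215, -0.150) |
| Fixture yaw | about 7° |
| Ring centre | (0.562, -0.157) |
| Tray centre | (0.513, 0.127) |

The crop shows a white ring under the window, on the spigot. I'm moving above the bar now.

Emit:
step_arm:
  increments:
    - {"wz":0.122,"gripper":8.5}
    - {"wz":0.121}
    - {"x":-2.2,"y":-2.3,"z":0.8}
    - {"x":-2.2,"y":-2.3,"z":0.8}
    - {"x":-2.2,"y":-2.3,"z":0.8}
    - {"x":-2.2,"y":-2.3,"z":0.8}
    - {"x":-2.2,"y":-2.3,"z":0.8}
    - {"x":-2.2,"y":-2.3,"z":0.8}
    - {"x":-2.2,"y":-2.3,"z":0.8}
    - {"x":-2.2,"y":-2.3,"z":0.8}
    - {"x":-2.2,"y":-2.3,"z":0.8}
    - {"x":-2.2,"y":-2.3,"z":0.8}
    - {"x":-2.2,"y":-2.3,"z":0.8}
    - {"x":-2.2,"y":-2.3,"z":0.8}
    - {"x":-2.2,"y":-2.3,"z":0.8}
    - {"x":-2.2,"y":-2.3,"z":0.8}
  newtons: 30

```text
invalid input at $.increments[0]: expected keys x, y, z, wx, wy, wz, gripper
```

```bash
python3 - <<'E'
from h import *
o=env.observe();print(o['position'],o['tool_rot'].round(4),o['ft_force'])
w=cam('wrist','w1.png')
print(proj(w,[[.48,-.1685,.056],[.4827,-.1902,.056],[.4773,-.1467,.056],[.6215,-.15,.056],[.562,-.157,.046]]).round(1))
E
```

```text
[ 0.19570836 -0.51396374  0.40424663] [[ 3.558e-01 -9.345e-01 -2.000e-04]
 [-9.345e-01 -3.558e-01  1.100e-03]
 [-1.100e-03 -2.000e-04 -1.000e+00]] [ 1.30208948  0.41562551 -0.87969634]
[[ -80.1 -403. ]
 [ -46.4 -391.9]
 [-114.4 -414.4]
 [ -86.1 -760.9]
 [ -69.2 -563.3]]
```

View pics/w1.png

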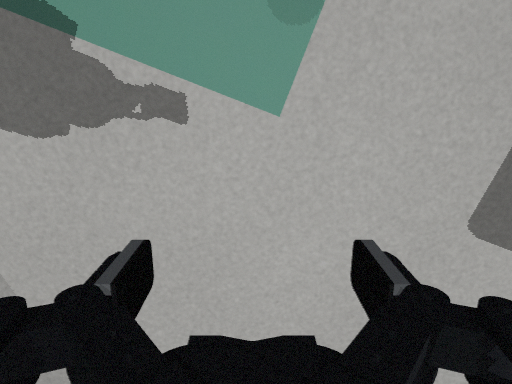

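The call was refused because every row needs all seven keys, so nothing moved. The wrist view (picture 4) shows only bench and fingers. I'll resend it.

Emit:
step_arm:
  increments:
    - {"x":0,"y":0,"z":0,"wx":0,"wy":0,"wz":0.122,"gripper":8.5}
    - {"x":0,"y":0,"z":0,"wx":0,"wy":0,"wz":0.121,"gripper":8.5}
    - {"x":-2.2,"y":-2.3,"z":0.8,"wx":0,"wy":0,"wz":0,"gripper":8.5}
    - {"x":-2.2,"y":-2.3,"z":0.8,"wx":0,"wy":0,"wz":0,"gripper":8.5}
    - {"x":-2.2,"y":-2.3,"z":0.8,"wx":0,"wy":0,"wz":0,"gripper":8.5}
    - {"x":-2.2,"y":-2.3,"z":0.8,"wx":0,"wy":0,"wz":0,"gripper":8.5}
    - {"x":-2.2,"y":-2.3,"z":0.8,"wx":0,"wy":0,"wz":0,"gripper":8.5}
    - {"x":-2.2,"y":-2.3,"z":0.8,"wx":0,"wy":0,"wz":0,"gripper":8.5}
    - {"x":-2.2,"y":-2.3,"z":0.8,"wx":0,"wy":0,"wz":0,"gripper":8.5}
    - {"x":-2.2,"y":-2.3,"z":0.8,"wx":0,"wy":0,"wz":0,"gripper":8.5}
    - {"x":-2.2,"y":-2.3,"z":0.8,"wx":0,"wy":0,"wz":0,"gripper":8.5}
    - {"x":-2.2,"y":-2.3,"z":0.8,"wx":0,"wy":0,"wz":0,"gripper":8.5}
    - {"x":-2.2,"y":-2.3,"z":0.8,"wx":0,"wy":0,"wz":0,"gripper":8.5}
    - {"x":-2.2,"y":-2.3,"z":0.8,"wx":0,"wy":0,"wz":0,"gripper":8.5}
    - {"x":-2.2,"y":-2.3,"z":0.8,"wx":0,"wy":0,"wz":0,"gripper":8.5}
    - {"x":-2.2,"y":-2.3,"z":0.8,"wx":0,"wy":0,"wz":0,"gripper":8.5}
    - {"x":0,"y":0,"z":0,"wx":0,"wy":0,"wz":0,"gripper":8.5}
    - {"x":0,"y":0,"z":0,"wx":0,"wy":0,"wz":0,"gripper":8.5}
  newtons: 30

```text
time_s: 2.0
position: [0.4784, -0.1691, 0.2925]
tool_rot: [[0.122, -0.993, -0.001], [-0.993, -0.122, 0.0], [-0.0, 0.001, -1.0]]
ft_force: [-0.3, 0.0, 0.7]
grip_width: 0.0852
```

```bash
python3 - <<'E'
from h import *
o=env.observe();print(o['position'],o['tool_rot'].round(4),o['ft_force'])
w=cam('wrist','w2.png')
print(proj(w,[[.48,-.1685,.056],[.4827,-.1902,.056],[.4773,-.1467,.056],[.6215,-.15,.056],[.562,-.157,.046]]).round(1))
E
```

```text
[ 0.47836476 -0.16913728  0.29254061] [[ 1.220e-01 -9.925e-01 -5.000e-04]
 [-9.925e-01 -1.220e-01  1.000e-04]
 [-1.000e-04  5.000e-04 -1.000e+00]] [-0.25521438  0.01638878  0.6517436 ]
[[250.4 201.8]
 [284.1 201.8]
 [216.6 201.8]
 [248.5 -52.3]
 [248.2  67.9]]
```

View pics/w2.png

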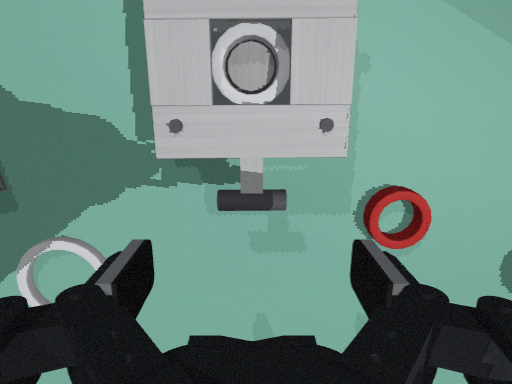

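The wrist view shows the bar at (252,200), within 1 mm of the prediction, and the fixture ring at (251,64). The red ring at (398,217) is clear of the fingers. I'm going down and pinching the bar.

Emit:
step_arm:
  increments:
    - {"x":0.1,"y":-0.15,"z":2,"wx":0,"wy":0,"wz":0,"gripper":8.5}
    - {"x":0,"y":0,"z":2,"wx":0,"wy":0,"wz":0,"gripper":8.5}
    - {"x":0,"y":0,"z":2,"wx":0,"wy":0,"wz":0,"gripper":8.5}
    - {"x":0,"y":0,"z":1.4,"wx":0,"wy":0,"wz":0,"gripper":8.5}
    - {"x":0,"y":0,"z":0.9,"wx":0,"wy":0,"wz":0,"gripper":8.5}
    - {"x":0,"y":0,"z":0,"wx":0,"wy":0,"wz":0,"gripper":4}
    - {"x":0,"y":0,"z":0,"wx":0,"wy":0,"wz":0,"gripper":4}
    - {"x":0,"y":0,"z":0,"wx":0,"wy":0,"wz":0,"gripper":4}
    - {"x":0,"y":0,"z":0,"wx":0,"wy":0,"wz":0,"gripper":4}
    - {"x":0,"y":0,"z":0,"wx":0,"wy":0,"wz":0,"gripper":4}
    - {"x":0,"y":0,"z":0,"wx":0,"wy":0,"wz":0,"gripper":4}
    - {"x":0,"y":0,"z":0,"wx":0,"wy":0,"wz":0,"gripper":4}
    - {"x":0,"y":0,"z":0,"wx":0,"wy":0,"wz":0,"gripper":4}
  newtons: 30

```text
time_s: 3.35
position: [0.4797, -0.1692, 0.2108]
tool_rot: [[0.12, -0.993, 0.0], [-0.993, -0.12, 0.002], [-0.002, -0.001, -1.0]]
ft_force: [-1.0, 8.7, 8.9]
grip_width: 0.0433
```

```bash
python3 - <<'E'
import numpy as np
th=np.linspace(0,1.92,33); y=-14.3*(1-np.cos(th)); z=-14.3*np.sin(th)
print(np.c_[np.diff(y),np.diff(z)].round(2).tolist())
E
```

```text
[[-0.03, -0.86], [-0.08, -0.85], [-0.13, -0.85], [-0.18, -0.84], [-0.23, -0.83], [-0.28, -0.81], [-0.33, -0.79], [-0.37, -0.77], [-0.42, -0.75], [-0.46, -0.72], [-0.51, -0.69], [-0.55, -0.66], [-0.58, -0.63], [-0.62, -0.59], [-0.66, -0.55], [-0.69, -0.51], [-0.72, -0.47], [-0.74, -0.43], [-0.77, -0.38], [-0.79, -0.33], [-0.81, -0.29], [-0.82, -0.24], [-0.84, -0.19], [-0.85, -0.14], [-0.85, -0.09], [-0.86, -0.03], [-0.86, 0.02], [-0.86, 0.07], [-0.85, 0.12], [-0.84, 0.17], [-0.83, 0.22], [-0.81, 0.27]]
```

Both fingers have the bar, at an opening of 43.3 mm. Now the first part of the arc.

Emit:
step_arm:
  increments:
    - {"x":0,"y":-0.03,"z":-0.86,"wx":0,"wy":0,"wz":0,"gripper":4}
    - {"x":0,"y":-0.08,"z":-0.85,"wx":0,"wy":0,"wz":0,"gripper":4}
    - {"x":0,"y":-0.13,"z":-0.85,"wx":0,"wy":0,"wz":0,"gripper":4}
    - {"x":0,"y":-0.18,"z":-0.84,"wx":0,"wy":0,"wz":0,"gripper":4}
    - {"x":0,"y":-0.23,"z":-0.83,"wx":0,"wy":0,"wz":0,"gripper":4}
    - {"x":0,"y":-0.28,"z":-0.81,"wx":0,"wy":0,"wz":0,"gripper":4}
    - {"x":0,"y":-0.33,"z":-0.79,"wx":0,"wy":0,"wz":0,"gripper":4}
    - {"x":0,"y":-0.37,"z":-0.77,"wx":0,"wy":0,"wz":0,"gripper":4}
    - {"x":0,"y":-0.42,"z":-0.75,"wx":0,"wy":0,"wz":0,"gripper":4}
    - {"x":0,"y":-0.46,"z":-0.72,"wx":0,"wy":0,"wz":0,"gripper":4}
    - {"x":0,"y":0,"z":0,"wx":0,"wy":0,"wz":0,"gripper":4}
    - {"x":0,"y":0,"z":0,"wx":0,"wy":0,"wz":0,"gripper":4}

```text
time_s: 4.55
position: [0.5043, -0.1661, 0.2906]
tool_rot: [[0.121, -0.993, -0.002], [-0.993, -0.121, 0.003], [-0.003, 0.002, -1.0]]
ft_force: [-1.5, 5.7, -2.3]
grip_width: 0.0434
```

The forces are small and the bar is still held, so I'll continue the arc.

Emit:
step_arm:
  increments:
    - {"x":0,"y":-0.51,"z":-0.69,"wx":0,"wy":0,"wz":0,"gripper":4}
    - {"x":0,"y":-0.55,"z":-0.66,"wx":0,"wy":0,"wz":0,"gripper":4}
    - {"x":0,"y":-0.58,"z":-0.63,"wx":0,"wy":0,"wz":0,"gripper":4}
    - {"x":0,"y":-0.62,"z":-0.59,"wx":0,"wy":0,"wz":0,"gripper":4}
    - {"x":0,"y":-0.66,"z":-0.55,"wx":0,"wy":0,"wz":0,"gripper":4}
    - {"x":0,"y":-0.69,"z":-0.51,"wx":0,"wy":0,"wz":0,"gripper":4}
    - {"x":0,"y":-0.72,"z":-0.47,"wx":0,"wy":0,"wz":0,"gripper":4}
    - {"x":0,"y":-0.74,"z":-0.43,"wx":0,"wy":0,"wz":0,"gripper":4}
    - {"x":0,"y":-0.77,"z":-0.38,"wx":0,"wy":0,"wz":0,"gripper":4}
    - {"x":0,"y":-0.79,"z":-0.33,"wx":0,"wy":0,"wz":0,"gripper":4}
    - {"x":0,"y":-0.81,"z":-0.29,"wx":0,"wy":0,"wz":0,"gripper":4}
    - {"x":0,"y":-0.82,"z":-0.24,"wx":0,"wy":0,"wz":0,"gripper":4}
    - {"x":0,"y":0,"z":0,"wx":0,"wy":0,"wz":0,"gripper":4}

```text
time_s: 5.85
position: [0.5869, -0.1556, 0.349]
tool_rot: [[0.122, -0.993, -0.001], [-0.993, -0.122, 0.003], [-0.003, 0.001, -1.0]]
ft_force: [-4.1, 9.5, 2.7]
grip_width: 0.0436
```

Emit:
step_arm:
  increments:
    - {"x":0,"y":-0.84,"z":-0.19,"wx":0,"wy":0,"wz":0,"gripper":4}
    - {"x":0,"y":-0.85,"z":-0.14,"wx":0,"wy":0,"wz":0,"gripper":4}
    - {"x":0,"y":-0.85,"z":-0.09,"wx":0,"wy":0,"wz":0,"gripper":4}
    - {"x":0,"y":-0.86,"z":-0.03,"wx":0,"wy":0,"wz":0,"gripper":4}
    - {"x":0,"y":-0.86,"z":0.02,"wx":0,"wy":0,"wz":0,"gripper":4}
    - {"x":0,"y":-0.86,"z":0.07,"wx":0,"wy":0,"wz":0,"gripper":4}
    - {"x":0,"y":-0.85,"z":0.12,"wx":0,"wy":0,"wz":0,"gripper":4}
    - {"x":0,"y":-0.84,"z":0.17,"wx":0,"wy":0,"wz":0,"gripper":4}
    - {"x":0,"y":-0.83,"z":0.22,"wx":0,"wy":0,"wz":0,"gripper":4}
    - {"x":0,"y":-0.81,"z":0.27,"wx":0,"wy":0,"wz":0,"gripper":4}
    - {"x":0,"y":0,"z":0,"wx":0,"wy":0,"wz":0,"gripper":4}
    - {"x":0,"y":0,"z":0,"wx":0,"wy":0,"wz":0,"gripper":4}

```text
time_s: 7.05
position: [0.6708, -0.1447, 0.3456]
tool_rot: [[0.123, -0.992, 0.002], [-0.992, -0.123, 0.004], [-0.003, -0.002, -1.0]]
ft_force: [0.0, 12.6, 5.5]
grip_width: 0.0432
```

```bash
python3 - <<'E'
from h import *
b=cam('side','d3.png');a=cam('scene','s3.png')
B=cv2.resize(b['color'][60:220,180:400],(550,400));A=cv2.resize(a['color'][90:270,140:280],(250,400))
cv2.imwrite('pics/c3.png',np.hstack([B,A]))
E
```

```text
(no output)
```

View pics/c3.png

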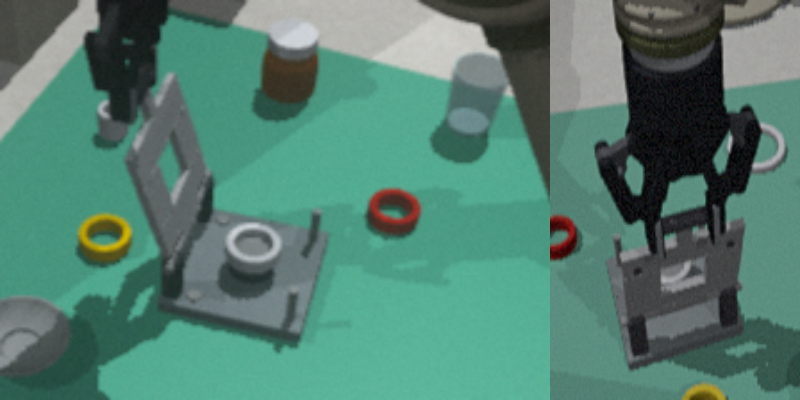

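The side crop shows the lid leaning back past vertical, with the white ring on its spigot in plain view. I'll release the bar, rise, and move over the ring.

Emit:
step_arm:
  increments:
    - {"x":0,"y":0,"z":0,"wx":0,"wy":0,"wz":0,"gripper":8.5}
    - {"x":0,"y":0,"z":0,"wx":0,"wy":0,"wz":0,"gripper":8.5}
    - {"x":0,"y":0,"z":0,"wx":0,"wy":0,"wz":0,"gripper":8.5}
    - {"x":0,"y":0,"z":0,"wx":0,"wy":0,"wz":0,"gripper":8.5}
    - {"x":0,"y":0,"z":0,"wx":0,"wy":0,"wz":0,"gripper":8.5}
    - {"x":0,"y":0,"z":-1,"wx":0,"wy":0,"wz":0,"gripper":8.5}
    - {"x":0,"y":0,"z":-2,"wx":0,"wy":0,"wz":0,"gripper":8.5}
    - {"x":0,"y":0,"z":-3,"wx":0,"wy":0,"wz":0,"gripper":8.5}
    - {"x":0,"y":0,"z":-3,"wx":0,"wy":0,"wz":0,"gripper":8.5}
    - {"x":0,"y":3,"z":0,"wx":0,"wy":0,"wz":0,"gripper":8.5}
    - {"x":0,"y":3,"z":0,"wx":0,"wy":0,"wz":0,"gripper":8.5}
    - {"x":0,"y":3,"z":0,"wx":0,"wy":0,"wz":0,"gripper":8.5}
    - {"x":0,"y":2,"z":0,"wx":0,"wy":0,"wz":0,"gripper":8.5}
    - {"x":0,"y":0,"z":3,"wx":0,"wy":0,"wz":0,"gripper":8.5}
    - {"x":0,"y":0,"z":3,"wx":0,"wy":0,"wz":0,"gripper":8.5}
    - {"x":0,"y":0,"z":3,"wx":0,"wy":0,"wz":0,"gripper":8.5}
    - {"x":0,"y":0,"z":2,"wx":0,"wy":0,"wz":0,"gripper":8.5}
    - {"x":0,"y":0,"z":0,"wx":0,"wy":0,"wz":0,"gripper":8.5}
    - {"x":0,"y":0,"z":0,"wx":0,"wy":0,"wz":0,"gripper":8.5}

```text
time_s: 9.05
position: [0.5617, -0.1605, 0.3251]
tool_rot: [[0.12, -0.993, 0.001], [-0.993, -0.12, -0.001], [0.001, -0.001, -1.0]]
ft_force: [0.1, -0.9, 0.3]
grip_width: 0.085
```

```bash
python3 - <<'E'
from h import *
w=cam('wrist','w4.png');b=cam('side','d4.png')
cv2.imwrite('pics/c4.png',np.hstack([w['color'],cv2.resize(b['color'][60:220,190:300],(264,384))]))
g=cv2.cvtColor(w['color'],cv2.COLOR_BGR2HSV)
m=((g[...,1]<60)&(g[...,2]>175)).astype(np.uint8)
n,l,s,c=cv2.connectedComponentsWithStats(m)
for i in range(1,n):
    if s[i,4]>150: print(s[i],c[i])
print(proj(w,[[.562,-.157,.046],[.587,-.154,.046]]))
E
```

```text
[208  75  78  11 758] [245.54881266  80.0474934 ]
[ 218  154   63   61 1209] [253.59966915 185.46898263]
[[246.39853158 186.88548824]
 [246.35527659 154.63087657]]
```

View pics/c4.png

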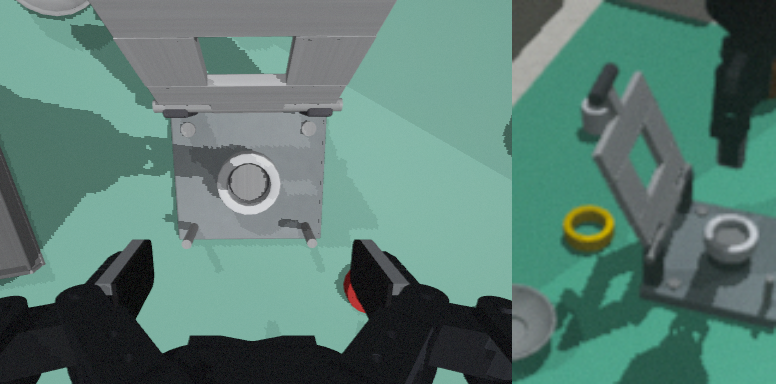

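The lid rests fully open by itself. In the wrist view the ring spans about (217–280, 153–215), centre (249,184). I'm converting that to a move.

```bash
python3 - <<'E'
from h import *
w=load('w4.png');o=env.observe()
P=onz(w,249,184.3,.046);d=P-o['position'];print(P,o['tool_rot'].T@d)
E
```

```text
[ 0.56429785 -0.15875076  0.046     ] [-0.00183307 -0.00209212  0.27970386]
```

Emit:
step_arm:
  increments:
    - {"x":-0.2,"y":-0.2,"z":2,"wx":0,"wy":0,"wz":0,"gripper":8.5}
    - {"x":0,"y":0,"z":2.5,"wx":0,"wy":0,"wz":0,"gripper":8.5}
    - {"x":0,"y":0,"z":2.5,"wx":0,"wy":0,"wz":0,"gripper":8.5}
    - {"x":0,"y":0,"z":2.5,"wx":0,"wy":0,"wz":0,"gripper":8.5}
    - {"x":0,"y":0,"z":1.5,"wx":0,"wy":0,"wz":0,"gripper":8.5}
    - {"x":0,"y":0,"z":1,"wx":0,"wy":0,"wz":0,"gripper":8.5}
    - {"x":0,"y":0,"z":0.6,"wx":0,"wy":0,"wz":0,"gripper":8.5}
    - {"x":0,"y":0,"z":0.5,"wx":0,"wy":0,"wz":0,"gripper":8.5}
    - {"x":0,"y":0,"z":0,"wx":0,"wy":0,"wz":0,"gripper":8.5}
    - {"x":0,"y":0,"z":0,"wx":0,"wy":0,"wz":0,"gripper":4.5}
    - {"x":0,"y":0,"z":0,"wx":0,"wy":0,"wz":0,"gripper":4.5}
    - {"x":0,"y":0,"z":0,"wx":0,"wy":0,"wz":0,"gripper":4.5}
    - {"x":0,"y":0,"z":0,"wx":0,"wy":0,"wz":0,"gripper":4.5}
    - {"x":0,"y":0,"z":0,"wx":0,"wy":0,"wz":0,"gripper":4.5}
    - {"x":0,"y":0,"z":0,"wx":0,"wy":0,"wz":0,"gripper":4.5}
    - {"x":0,"y":0,"z":0,"wx":0,"wy":0,"wz":0,"gripper":4.5}
    - {"x":0,"y":0,"z":0,"wx":0,"wy":0,"wz":0,"gripper":4.5}
    - {"x":0,"y":0,"z":0,"wx":0,"wy":0,"wz":0,"gripper":4.5}
  newtons: 30

```text
time_s: 10.95
position: [0.5633, -0.1581, 0.1937]
tool_rot: [[0.121, -0.993, 0.001], [-0.993, -0.121, -0.001], [0.001, -0.001, -1.0]]
ft_force: [-1.4, 0.5, 6.4]
grip_width: 0.0493
```

The ring is held at 49.3 mm. I'll lift it straight up.

Emit:
step_arm:
  increments:
    - {"x":0,"y":0,"z":-0.4,"wx":0,"wy":0,"wz":0,"gripper":4.5}
    - {"x":0,"y":0,"z":-0.4,"wx":0,"wy":0,"wz":0,"gripper":4.5}
    - {"x":0,"y":0,"z":-0.6,"wx":0,"wy":0,"wz":0,"gripper":4.5}
    - {"x":0,"y":0,"z":-1,"wx":0,"wy":0,"wz":0,"gripper":4.5}
    - {"x":0,"y":0,"z":-1.5,"wx":0,"wy":0,"wz":0,"gripper":4.5}
    - {"x":0,"y":0,"z":-1.5,"wx":0,"wy":0,"wz":0,"gripper":4.5}
    - {"x":0,"y":0,"z":-1.5,"wx":0,"wy":0,"wz":0,"gripper":4.5}
    - {"x":0,"y":0,"z":-1,"wx":0,"wy":0,"wz":0,"gripper":4.5}
    - {"x":0,"y":0,"z":0,"wx":0,"wy":0,"wz":0,"gripper":4.5}
    - {"x":0,"y":0,"z":0,"wx":0,"wy":0,"wz":0,"gripper":4.5}

```text
time_s: 11.95
position: [0.5631, -0.1581, 0.2718]
tool_rot: [[0.12, -0.993, -0.0], [-0.993, -0.12, 0.0], [-0.0, 0.0, -1.0]]
ft_force: [0.5, -0.0, 0.1]
grip_width: 0.049
```

```bash
python3 - <<'E'
from h import *
w=cam('wrist','w5.png');b=cam('side','d5.png');o=env.observe();print(o['position'],o['ft_force'],o['grip_width'])
cv2.imwrite('pics/c5.png',np.hstack([w['color'][:,100:],cv2.resize(b['color'][60:360,190:350],(205,384))]))
E
```

```text
[ 0.56305661 -0.15805702  0.27117931] [-0.13821859  0.29121308 -0.74099661] 0.049580373081200564
```

View pics/c5.png

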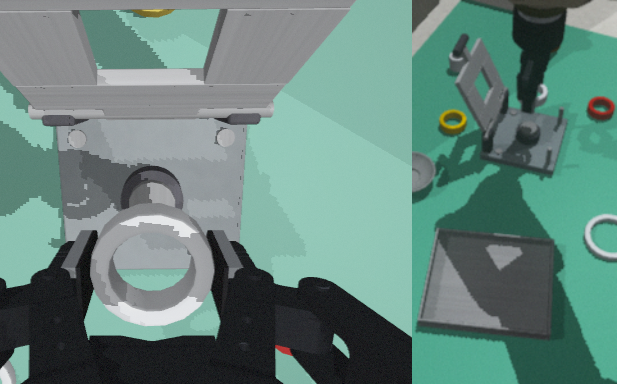

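The ring is held level and the lid stays open. The nominal fingertips reach below the ring's underside and could touch the tray floor first. I'll set the ring back on the spigot and take it again 7 mm higher.

Emit:
step_arm:
  increments:
    - {"x":0,"y":0,"z":1.5,"wx":0,"wy":0,"wz":0,"gripper":4.5}
    - {"x":0,"y":0,"z":2,"wx":0,"wy":0,"wz":0,"gripper":4.5}
    - {"x":0,"y":0,"z":2,"wx":0,"wy":0,"wz":0,"gripper":4.5}
    - {"x":0,"y":0,"z":1,"wx":0,"wy":0,"wz":0,"gripper":4.5}
    - {"x":0,"y":0,"z":0.5,"wx":0,"wy":0,"wz":0,"gripper":4.5}
    - {"x":0,"y":0,"z":0.5,"wx":0,"wy":0,"wz":0,"gripper":4.5}
    - {"x":0,"y":0,"z":0.2,"wx":0,"wy":0,"wz":0,"gripper":4.5}
    - {"x":0,"y":0,"z":0.2,"wx":0,"wy":0,"wz":0,"gripper":4.5}
    - {"x":0,"y":0,"z":0,"wx":0,"wy":0,"wz":0,"gripper":4.5}
    - {"x":0,"y":0,"z":0,"wx":0,"wy":0,"wz":0,"gripper":4.5}

```text
time_s: 13.05
position: [0.5633, -0.1581, 0.1937]
tool_rot: [[0.121, -0.993, 0.001], [-0.993, -0.121, -0.001], [0.001, -0.001, -1.0]]
ft_force: [-1.2, 0.9, 5.0]
grip_width: 0.0492
```

Emit:
step_arm:
  increments:
    - {"x":0,"y":0,"z":0,"wx":0,"wy":0,"wz":0,"gripper":6.5}
    - {"x":0,"y":0,"z":0,"wx":0,"wy":0,"wz":0,"gripper":6.5}
    - {"x":0,"y":0,"z":0,"wx":0,"wy":0,"wz":0,"gripper":6.5}
    - {"x":0,"y":0,"z":0,"wx":0,"wy":0,"wz":0,"gripper":6.5}
    - {"x":0,"y":0,"z":-0.7,"wx":0,"wy":0,"wz":0,"gripper":6.5}
    - {"x":0,"y":0,"z":0,"wx":0,"wy":0,"wz":0,"gripper":6.5}
    - {"x":0,"y":0,"z":0,"wx":0,"wy":0,"wz":0,"gripper":4.5}
    - {"x":0,"y":0,"z":0,"wx":0,"wy":0,"wz":0,"gripper":4.5}
    - {"x":0,"y":0,"z":0,"wx":0,"wy":0,"wz":0,"gripper":4.5}
    - {"x":0,"y":0,"z":0,"wx":0,"wy":0,"wz":0,"gripper":4.5}
    - {"x":0,"y":0,"z":0,"wx":0,"wy":0,"wz":0,"gripper":4.5}
    - {"x":0,"y":0,"z":0,"wx":0,"wy":0,"wz":0,"gripper":4.5}
    - {"x":0,"y":0,"z":0,"wx":0,"wy":0,"wz":0,"gripper":4.5}

```text
time_s: 14.35
position: [0.5632, -0.1582, 0.2006]
tool_rot: [[0.121, -0.993, 0.001], [-0.993, -0.121, -0.0], [0.001, -0.001, -1.0]]
ft_force: [-0.9, 0.5, 5.2]
grip_width: 0.0491
```

Emit:
step_arm:
  increments:
    - {"x":0,"y":0,"z":-0.4,"wx":0,"wy":0,"wz":0,"gripper":4.5}
    - {"x":0,"y":0,"z":-0.4,"wx":0,"wy":0,"wz":0,"gripper":4.5}
    - {"x":0,"y":0,"z":-0.6,"wx":0,"wy":0,"wz":0,"gripper":4.5}
    - {"x":0,"y":0,"z":-1,"wx":0,"wy":0,"wz":0,"gripper":4.5}
    - {"x":0,"y":0,"z":-1.5,"wx":0,"wy":0,"wz":0,"gripper":4.5}
    - {"x":0,"y":0,"z":-1.5,"wx":0,"wy":0,"wz":0,"gripper":4.5}
    - {"x":0,"y":0,"z":-1.5,"wx":0,"wy":0,"wz":0,"gripper":4.5}
    - {"x":0,"y":0,"z":-1,"wx":0,"wy":0,"wz":0,"gripper":4.5}
    - {"x":0,"y":0,"z":0,"wx":0,"wy":0,"wz":0,"gripper":4.5}
    - {"x":0,"y":0,"z":0,"wx":0,"wy":0,"wz":0,"gripper":4.5}

```text
time_s: 15.35
position: [0.5631, -0.158, 0.2788]
tool_rot: [[0.12, -0.993, -0.0], [-0.993, -0.12, 0.0], [-0.0, 0.0, -1.0]]
ft_force: [0.5, -0.4, -1.1]
grip_width: 0.0493
```

Held at 49.3 mm. Now to the tray.

Emit:
step_arm:
  increments:
    - {"x":-1.4,"y":0.1,"z":0,"wx":0,"wy":0,"wz":0,"gripper":4.5}
    - {"x":-2.5,"y":0.13,"z":0,"wx":0,"wy":0,"wz":0,"gripper":4.5}
    - {"x":-2.5,"y":0.13,"z":0,"wx":0,"wy":0,"wz":0,"gripper":4.5}
    - {"x":-2.5,"y":0.13,"z":0,"wx":0,"wy":0,"wz":0,"gripper":4.5}
    - {"x":-2.5,"y":0.13,"z":0,"wx":0,"wy":0,"wz":0,"gripper":4.5}
    - {"x":-2.5,"y":0.13,"z":0,"wx":0,"wy":0,"wz":0,"gripper":4.5}
    - {"x":-2.5,"y":0.13,"z":0,"wx":0,"wy":0,"wz":0,"gripper":4.5}
    - {"x":-2.5,"y":0.13,"z":0,"wx":0,"wy":0,"wz":0,"gripper":4.5}
    - {"x":-2.5,"y":0.13,"z":0,"wx":0,"wy":0,"wz":0,"gripper":4.5}
    - {"x":-2.5,"y":0.13,"z":0,"wx":0,"wy":0,"wz":0,"gripper":4.5}
    - {"x":-2.5,"y":0.13,"z":0,"wx":0,"wy":0,"wz":0,"gripper":4.5}
    - {"x":-2.5,"y":0.13,"z":0,"wx":0,"wy":0,"wz":0,"gripper":4.5}
    - {"x":0,"y":0,"z":0,"wx":0,"wy":0,"wz":-0.1,"gripper":4.5}
    - {"x":0,"y":0,"z":0,"wx":0,"wy":0,"wz":-0.1,"gripper":4.5}
    - {"x":0,"y":0,"z":0,"wx":0,"wy":0,"wz":0,"gripper":4.5}
    - {"x":0,"y":0,"z":0,"wx":0,"wy":0,"wz":0,"gripper":4.5}

```text
time_s: 16.95
position: [0.5128, 0.1273, 0.2785]
tool_rot: [[0.313, -0.95, -0.001], [-0.95, -0.313, 0.0], [-0.0, 0.001, -1.0]]
ft_force: [0.1, 0.7, -0.3]
grip_width: 0.0494
```

```bash
python3 - <<'E'
from h import *
a=cam('scene','s6.png');w=cam('wrist','w6.png')
cv2.imwrite('pics/c6.png',np.hstack([w['color'],cv2.resize(a['color'][90:270,200:400],(280,384))]))
E
```

```text
(no output)
```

View pics/c6.png

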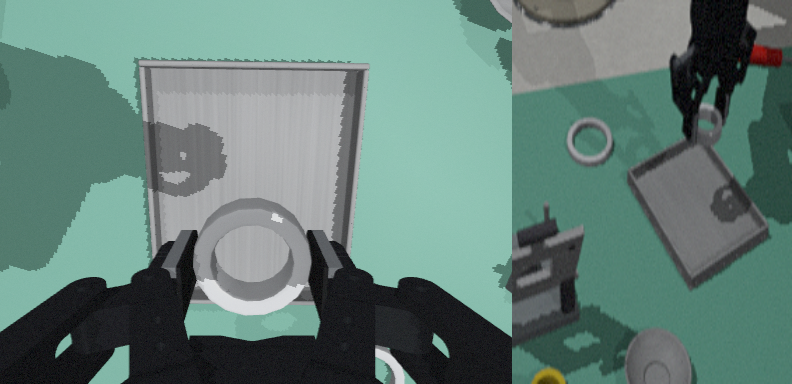

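The ring is centred over the tray and aligned with it: tray edges run from (140,65) to (367,65), with the ring at (252,257). I'll lower it slowly.

Emit:
step_arm:
  increments:
    - {"x":0,"y":0,"z":1.5,"wx":0,"wy":0,"wz":0,"gripper":4.5}
    - {"x":0,"y":0,"z":2,"wx":0,"wy":0,"wz":0,"gripper":4.5}
    - {"x":0,"y":0,"z":2,"wx":0,"wy":0,"wz":0,"gripper":4.5}
    - {"x":0,"y":0,"z":1.5,"wx":0,"wy":0,"wz":0,"gripper":4.5}
    - {"x":0,"y":0,"z":1,"wx":0,"wy":0,"wz":0,"gripper":4.5}
    - {"x":0,"y":0,"z":0.8,"wx":0,"wy":0,"wz":0,"gripper":4.5}
    - {"x":0,"y":0,"z":0.5,"wx":0,"wy":0,"wz":0,"gripper":4.5}
    - {"x":0,"y":0,"z":0.3,"wx":0,"wy":0,"wz":0,"gripper":4.5}
    - {"x":0,"y":0,"z":0.3,"wx":0,"wy":0,"wz":0,"gripper":4.5}
    - {"x":0,"y":0,"z":0,"wx":0,"wy":0,"wz":0,"gripper":4.5}
    - {"x":0,"y":0,"z":0,"wx":0,"wy":0,"wz":0,"gripper":4.5}

```text
time_s: 18.15
position: [0.5132, 0.127, 0.1802]
tool_rot: [[0.315, -0.949, 0.0], [-0.949, -0.315, 0.0], [0.0, -0.0, -1.0]]
ft_force: [0.6, 0.2, -1.3]
grip_width: 0.049
```

Emit:
step_arm:
  increments:
    - {"x":0,"y":0,"z":0.1,"wx":0,"wy":0,"wz":0,"gripper":4.5}
    - {"x":0,"y":0,"z":0.1,"wx":0,"wy":0,"wz":0,"gripper":4.5}
    - {"x":0,"y":0,"z":0.1,"wx":0,"wy":0,"wz":0,"gripper":4.5}
    - {"x":0,"y":0,"z":0.1,"wx":0,"wy":0,"wz":0,"gripper":4.5}
    - {"x":0,"y":0,"z":0,"wx":0,"wy":0,"wz":0,"gripper":4.5}

```text
time_s: 18.65
position: [0.5131, 0.1269, 0.1758]
tool_rot: [[0.315, -0.949, -0.0], [-0.949, -0.315, 0.0], [-0.0, 0.0, -1.0]]
ft_force: [0.0, 0.4, -0.6]
grip_width: 0.0492
```

One millimetre at a time until there is contact.

Emit:
step_arm:
  increments:
    - {"x":0,"y":0,"z":0.1,"wx":0,"wy":0,"wz":0,"gripper":4.5}
    - {"x":0,"y":0,"z":0,"wx":0,"wy":0,"wz":0,"gripper":4.5}
    - {"x":0,"y":0,"z":0,"wx":0,"wy":0,"wz":0,"gripper":4.5}

```text
time_s: 18.95
position: [0.5132, 0.1269, 0.1749]
tool_rot: [[0.315, -0.949, -0.0], [-0.949, -0.315, 0.0], [-0.0, 0.0, -1.0]]
ft_force: [-0.4, -0.3, 0.3]
grip_width: 0.0493
```

Emit:
step_arm:
  increments:
    - {"x":0,"y":0,"z":0.05,"wx":0,"wy":0,"wz":0,"gripper":4.5}
    - {"x":0,"y":0,"z":0,"wx":0,"wy":0,"wz":0,"gripper":4.5}
    - {"x":0,"y":0,"z":0,"wx":0,"wy":0,"wz":0,"gripper":4.5}

```text
time_s: 19.25
position: [0.5132, 0.127, 0.1747]
tool_rot: [[0.315, -0.949, 0.0], [-0.949, -0.315, 0.0], [0.0, -0.0, -1.0]]
ft_force: [-0.2, -0.6, 4.4]
grip_width: 0.0491
```

Contact at 4.4 N. I'll release slowly and rise.

Emit:
step_arm:
  increments:
    - {"x":0,"y":0,"z":0,"wx":0,"wy":0,"wz":0,"gripper":5.2}
    - {"x":0,"y":0,"z":0,"wx":0,"wy":0,"wz":0,"gripper":5.8}
    - {"x":0,"y":0,"z":0,"wx":0,"wy":0,"wz":0,"gripper":6.6}
    - {"x":0,"y":0,"z":0,"wx":0,"wy":0,"wz":0,"gripper":6.6}
    - {"x":0,"y":0,"z":0,"wx":0,"wy":0,"wz":0,"gripper":6.6}
    - {"x":0,"y":0,"z":-0.5,"wx":0,"wy":0,"wz":0,"gripper":6.6}
    - {"x":0,"y":0,"z":-1,"wx":0,"wy":0,"wz":0,"gripper":6.6}
    - {"x":0,"y":0,"z":-2,"wx":0,"wy":0,"wz":0,"gripper":6.6}
    - {"x":0,"y":0,"z":-3,"wx":0,"wy":0,"wz":0,"gripper":6.6}
    - {"x":0,"y":0,"z":-3,"wx":0,"wy":0,"wz":0,"gripper":6.6}
    - {"x":0,"y":0,"z":-3,"wx":0,"wy":0,"wz":0,"gripper":6.6}
    - {"x":0,"y":0,"z":0,"wx":0,"wy":0,"wz":0,"gripper":6.6}
    - {"x":0,"y":0,"z":0,"wx":0,"wy":0,"wz":0,"gripper":6.6}

```text
time_s: 20.55
position: [0.5129, 0.127, 0.3003]
tool_rot: [[0.315, -0.949, 0.002], [-0.949, -0.315, 0.0], [0.0, -0.002, -1.0]]
ft_force: [0.3, 0.7, -0.4]
grip_width: 0.0659
```

```bash
python3 - <<'E'
from h import *
w=cam('wrist','w7.png');b=cam('side','d7.png')
cv2.imwrite('pics/c7.png',np.hstack([w['color'],cv2.resize(b['color'][60:360,180:370],(243,384))]))
E
```

```text
(no output)
```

View pics/c7.png

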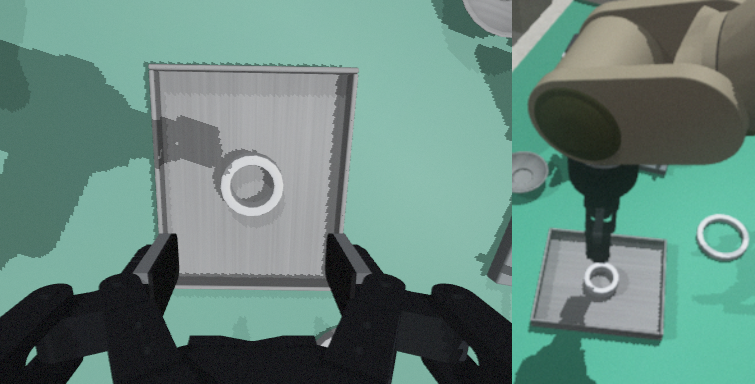

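The ring lies flat in the middle of the tray, at (252,185). The arm hides the lid in the side view, so I'll check it in the scene view.

```bash
python3 - <<'E'
from h import *
a=cam('scene','s8.png')
cv2.imwrite('pics/c8.png',cv2.resize(a['color'][110:270,150:400],(625,400)))
E
```

```text
(no output)
```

View pics/c8.png

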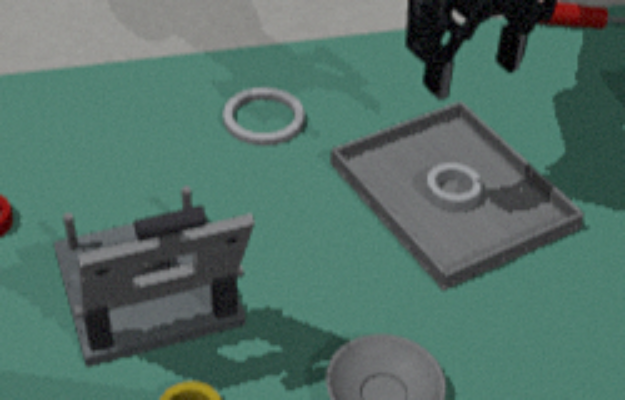

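The lid is still open at crop pixel (165,265), the ring is flat in the tray at (455,183), and the gripper is clear. Handing in.

```bash
python3 -c "
from rig import env
print(env.close_job())"
```

```text
the job is handed in; nothing more can be done
None
```

The lid is open and the white ring lies flat near the middle of the rectangular tray; I handed the job in at about 20.6 s of the 53 s allowed. The hand-in gives no verdict.

- **Lid:** I pinched the handle bar end to end and swung it over to about 1.9 rad. After release it rested open by itself and was still open in the last picture.
- **Ring:** I lifted it out of the fixture, then set it back on the spigot once to grip it 7 mm higher, because the fingertips might have touched the tray floor first. I then lowered it into the tray until contact at about 4 N, and released it slowly.
- **Last checks:** the ring is flat, the tray is level and the gripper is clear. I judged the final lid angle and ring position by eye from the pictures and didn't measure them.
- **Failed step:** my first move call was refused for missing keys, and the arm did not move. No checks disagreed.

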